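# Turn the clay tealight holder to the fan and switch the fan on

## Robot

A 6-joint arm with a two-finger parallel gripper is mounted at the origin on the work surface. World frame = base frame: x ahead of the robot, y to its left, z up, the work surface at z = 0. Lengths are in mm, angles in rad, forces in N, time in s.
With the tool pointing down it reaches from about 300 to 775 mm from the base axis. Payload 14.6 kg.
Tool frame: the origin (TCP) lies between the finger pads; the fingertips stand manip.nose_length ahead of it and the grasp point (between the pads) lies 11 mm behind it (manip.nose_length is the distance from the TCP to the fingertips, in mm); z points along the fingers, y is the line along which they close (so a half turn about z gives the same grasp; the last joint's range is limited). The gripper opens to 94 mm and grips with 3 to 60 N. Pads are 16 mm wide; open, the fingers measure 119 mm over their backs; the gripper's body (75 mm by 177 mm) begins 78 mm behind the grasp point.
Start: joints at [-1.262, 0.3, 1.521, -0, 1.321, -0.067], TCP at [201.852, -511.61, 213.446] pointing down, gripper open.
Joint ranges: [-3.03, 3.03], [-0.79, 2.21], [0.23, 2.52], [-1.04, 4.18], [0, 3.07], [-2.55, 2.55]. Speed limits (rad/s): [2.22, 2.22, 2.57, 3.14, 3.14, 3.14].

## Interface

Orientations are given as [roll, pitch, yaw] about the fixed x, y, z axes, in that order (R = Rz(yaw) Ry(pitch) Rx(roll)).
In Python, from cell import manip, cams, job gives the robot as it stands.
- The arm moves only by the tool jog_arm, never from a script. Its argument "commands" is a list of rows, each an object of numbers: "dx", "dy", "dz": the shift along the tool's x, y, z each as a share of 40 mm, from -1 to 1; "ax", "ay", "az": the turn, a rotation vector about the tool's x, y, z each as a share of 10 degrees, from -1 to 1; "gripper": the closure, from 0 (fully open) to 1 (shut). A call has 1 to 10 rows; each row shifts and turns the commanded pose from where the row before left it, along the tool's axes as they then stand; what a row does not reach is not made up. A row lasts 1/8 s, in which the tool goes at most 62.5 mm and 10.7 degrees, less where a joint would pass 70% of its speed; a pose out of reach is approached as far as the arm can. A call with a number of a shift or a turn outside -1 to 1 is refused whole. A call with a gripper value outside its range is refused whole. The fingers move at their own pace and stop on an object; "squeeze" is the grip in N (left out, the last holds). Time passes only in rows, so rows that do not move let the fingers close. It gives the time, the measured TCP pose, the force, the opening and the grip force at its end, in the units of the state.
- manip.read_state(): the state, without advancing time (a new reading comes with each control period).
- cams.camera(name): name is "side" or "top"; returns a dict with "image" (420x560x3 uint8, red, green, blue), "fx", "fy", "cx", "cy" (pixels), "world_to_cam" (4x4, takes a point from world to camera coordinates). Camera axes: x right, y down, z forward; pixel columns grow to the right and rows downward; lengths in mm; the calibration is good to about 2 mm. A picture is of the moment at which its call begins. There is no depth.
- job.sign_off(): hands the job in; it is judged then, once.
The state is a dict: "clock": time; "joints": joint angles; "qd": joint speeds; "effort": joint torques, N m; "eef_pos": TCP position; "eef_rot": TCP orientation; "wrist_force": force on the tool from outside, world axes, zero at the start; "moment": the same for the moment, N m; "finger_gap": finger opening in mm; "finger_force": force on a finger pad.
Only numpy, scipy, OpenCV 4.12 (cv2) and the standard library are available. Lean on these libraries where they do the work, as an engineer would, in place of code of your own. Each camera call takes 0.05 s, during which the arm holds its last target. There are 200 camera calls.

## Task

With a fingertip, push gently on a spoke of the wooden drying carousel to turn it until the clay piece with the tealight stands squarely in front of the fan, and let go. Then push the fan's black switch arm all the way over towards the carousel and draw back. Grasp nothing, do not touch or unseat the clay pieces in the trays, and leave everything else on the table where it is.

Things in the scene. Friction and masses are not known exactly. Their poses are not given: they have to be found in the camera images.
- stand: the steel foot of a wooden drying carousel, a disc 124 mm across and up to 16 mm high under the carousel; fixed to the table. Origin: on the carousel's vertical axis, at table height.
- carousel: turning wooden cross: hub 60 mm across (top 62 mm above table), four spokes at 90 degrees along its x, y, -x, -y axes: 14 mm wide, 36-56 mm above table, bare 30 to 110 mm from the axis, then a square tray each (70 mm, centre 145 mm out, rim top 48 mm above table, corners 183 mm out). Origin on the axis, 36 mm up. Turns either way, over a full turn, stays where left (friction 0.08 N m).
- tealight_holder: the one piece on the carousel with a candle: a 58 mm cardboard square with a small white clay star on it, and in that an aluminium tealight (38 mm across; its top 28 mm above the cardboard's underside). Loose, lying squarely in one of the four trays (about 2 mm play). Origin: centre of its underside, 40 mm above the table.
- clay_star: 58 mm cardboard square with a flat white clay star, about 16 mm high, loose in another tray. Origin: centre of its underside.
- clay_angel: 58 mm cardboard square with a flat white clay angel, about 15 mm high, loose in another tray. Origin: centre of its underside.
- clay_hare: 58 mm cardboard square with a flat white clay hare, about 14 mm high, loose in another tray. Origin: centre of its underside.
- drying_spot (a point): the point straight in front of the middle of the fan, 145 mm from the carousel's axis and 40 mm above the table, where the centre of a tray comes when that tray's spoke points straight at the fan.
- fan: square desk fan (126 mm wide, 36 deep, top 141 mm above table) on a grey foot 15 mm high, fixed; foot's front edge 215 mm from the carousel's axis. Origin under its centre on the table; -x points out of its front to the carousel's axis, 260 mm away. On the foot's +y end, centred 115 mm from the origin, is the switch box, 52 mm square, top 36 mm above table.
- switch_pivot (a point): on the vertical axis about which the switch arm turns, above the middle of the fan's switch box, 47 mm above the table.
- switch_tip (a point): the end of the fan's black switch arm, 75 mm from the pivot, 47 mm above the table. The arm is level, 12 mm wide, lies 39 to 51 mm above the table and ends in a round upright stub 18 mm across (39 to 55 mm above the table); it overhangs the switch box by about 45 mm.
- fan_switch (a joint): switch arm angle, rad, growing counter-clockwise from above. 0: off, arm 0.6 rad from the fan's +y axis to the rear (+x); 1.2: fully on, at its stop, 0.6 rad from +y to the front (-x, towards the carousel). Starts at 0 to 0.2, stays where left, friction about 0.06 N m.
- tealight_a: a loose tealight on the table (38 mm across, 16 mm high), a bystander. Origin: centre of its underside.
- tealight_b: another loose tealight on the table, the same, a bystander. Origin: centre of its underside.
- spare_star: clay star on a 58 mm cardboard square lying on the table, 16 mm high, a bystander. Origin: centre of its underside.
- sequin_tub: open clear tub of sequins, 110 x 150 mm, 55 mm high, a bystander. Origin: centre of its underside.
- glue: white glue bottle, 52 mm across, 130 mm high, a bystander. Origin: centre of its underside.
- roller: wooden clay roller lying along its x axis, 250 mm long, 32 mm high, a bystander. Origin: middle of its underside.
There are look-alikes about, which are no part of the job. There is more than one size of the stand; the job needs the middle-sized.

How it is judged (in metres and radians):
On the way, in this order (a step that is already met when the one before it is completed fails the run):
1. the piece with the tealight stands in front of the fan, the carousel is still and nobody touches it (horizontal distance between tealight_holder and drying_spot below 0.02 m and angular speed of carousel below 0.1 rad/s and contact force between the fingers and carousel below 0.1 N), for 0.2 s.
2. the fan's switch arm is pushed fully over (value of joint fan_switch above 1.05 rad), for 0.2 s.
At the end, for the whole second after the job is handed in: The centre of the piece with the tealight is within 20 mm of the drying spot in front of the fan, the carousel is still, the switch arm is past 1.05 of its 1.2 rad, and all four pieces lie flat in trays of the carousel (horizontal distance between tealight_holder and drying_spot below 0.02 m and value of joint fan_switch above 1.05 rad and angular speed of carousel below 0.1 rad/s and horizontal distance between tealight_holder and stand between 0.132 and 0.158 m and height (world z) of each of tealight_holder, clay_star, clay_angel, clay_hare below 0.05 m and angle between each of tealight_holder, clay_star, clay_angel, clay_hare's own z axis and vertical below 0.15 rad and horizontal distance between clay_star and stand between 0.132 and 0.158 m and horizontal distance between clay_angel and stand between 0.132 and 0.158 m and horizontal distance between clay_hare and stand between 0.132 and 0.158 m); the robot touches nothing.
It fails at once if a clay piece on the carousel is touched by the robot (contact force between any of the fingers, the arm and tealight_holder above 1 N or contact force between any of the fingers, the arm and clay_star above 1 N or contact force between any of the fingers, the arm and clay_angel above 1 N or contact force between any of the fingers, the arm and clay_hare above 1 N).
It fails at once if a clay piece is lifted, tipped or thrown out of its tray (height (world z) of any of tealight_holder, clay_star, clay_angel, clay_hare above 0.056 m or angle between any of tealight_holder, clay_star, clay_angel, clay_hare's own z axis and vertical above 0.3 rad).
It fails at once if the carousel is flung round faster than 4 rad/s (angular speed of carousel above 4 rad/s).
It fails at once if something else on the table is moved more than 25 mm (distance of any of tealight_a, tealight_b, spare_star, sequin_tub, glue, roller from where it was at the start of the episode above 0.025 m).
It also fails if it takes over 61 s, if anything falls off the work surface, if the arm or the gripper's body presses on something with over 40 N, if the wrist force passes 120 N, or if a joint passes its speed limit or range.

## Working session

There is one attempt and no reset: what is moved stays moved. The work goes in short steps, Python scripts to look and compute and a tool call to move; the robot and the scene stay as the last step left them, time stands still between calls to the robot, and variables do not carry over. Pictures are saved under pics/ and viewed, at most 10 in all, crops included, and the job is handed in when it is done.

Besides the shell and the picture viewer there is one more tool, called after ">>>" by a JSON object that holds its "api" and its "payload", one argument or row to a line. jog_arm: Moves the arm, as the interface text tells. Shift numbers are shares of 40 mm and turn numbers shares of 10 degrees, none past 1 either way. Its arguments: {"type":"object","properties":{"commands":{"type":"array"},"squeeze":{"type":"number"}},"required":["commands"]}

```bash
mkdir -p pics
python3 - <<'E'
from cell import manip,cams
import cv2,pickle
s=manip.read_state();print(s['clock'],s['eef_pos'],s['eef_rot'],manip.nose_length,s['finger_gap'])
d={n:cams.camera(n) for n in('top','side')}
pickle.dump(d,open('c0.pkl','wb'))
for n in d:
    cv2.imwrite(f'pics/{n}0.png',cv2.resize(d[n]['image'][:,:,::-1],(800,600),interpolation=cv2.INTER_CUBIC))
E
```

```text
0.0 [ 201.78331161 -511.36925435  212.89393149] [-3.14044483e+00 -6.49802029e-05  3.75861688e-01] 8.0 93.91043148923256
```

View pics/top0.png

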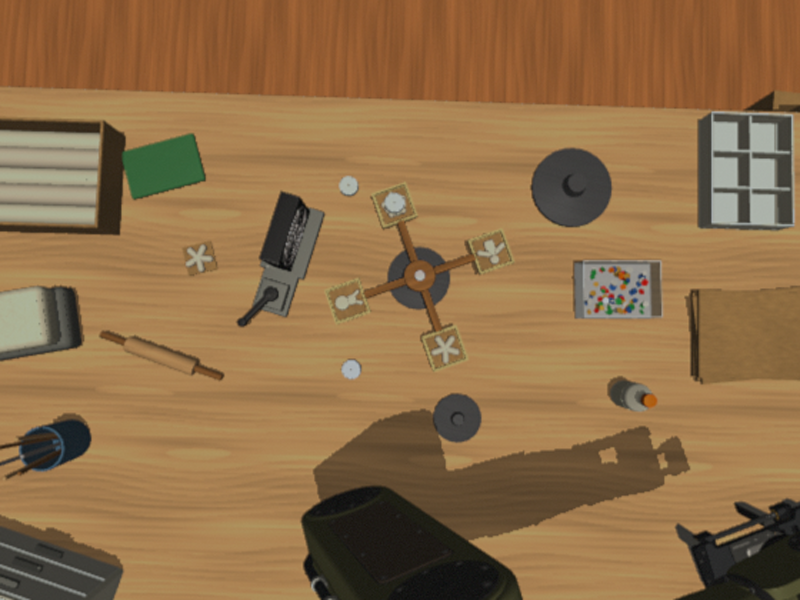

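View pics/side0.png

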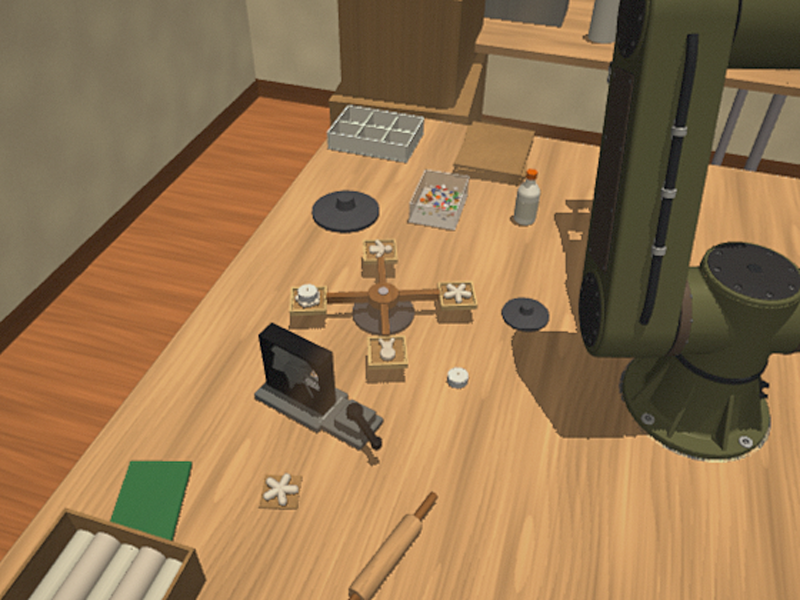

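The top view shows the carousel hub at (420,275), with the tealight tray at (394,205), the hare at (347,300), the flat star at (445,347) and the angel at (490,250).

The fan is at about (288,235), facing right. Its switch pivot is near (271,294) and the arm tip near (242,323).

Look-alikes:
- **Stands:** the bare discs at (571,188), large, and (457,417), small. The middle-sized one is under the carousel at (420,275).
- **Tealights:** loose ones at (348,186) and (351,369). The one I want sits in the tray at (394,205).
- **Stars:** the spare at (200,258) and the tray star at (445,347), neither with a candle.

I'll check that choice in a close crop.

```bash
cat > h.py <<'E'
import numpy as np,cv2
def ray(c,u,v,z):
    M=c['world_to_cam'];R=M[:3,:3];t=M[:3,3]
    o=-R.T@t; d=R.T@np.array([(u-c['cx'])/c['fx'],(v-c['cy'])/c['fy'],1])
    return o+d*(z-o[2])/d[2]
def pix(c,p):
    q=c['world_to_cam']@np.append(p,1);return c['fx']*q[0]/q[2]+c['cx'],c['fy']*q[1]/q[2]+c['cy']
E
python3 - <<'E'
import pickle;from h import *
d=pickle.load(open('c0.pkl','rb'));c=d['top'];im=c['image']
cv2.imwrite('pics/crop.png',cv2.resize(im[110:270,155:365,::-1],(787,600),interpolation=cv2.INTER_CUBIC))
print((c['world_to_cam']).round(2),c['fx'])
k=.7
hub=ray(c,420*k,275*k,62);print('hub',hub)
for n,u,v,z in[('tea',394,205,48),('hare',347,300,48),('star',445,347,48),('angel',490,250,48),('pivot',271,294,51),('tip',242,323,55),('footA',323,210,15),('footB',288,317,36),('ta',348,186,16),('tb',351,369,16)]:
    p=ray(c,u*k,v*k,z);e=p-hub;print(n,p.round(),'r',np.hypot(*e[:2]).round(),'ang',np.degrees(np.arctan2(e[1],e[0])).round(1))
E
```

```text
[[ 3.00000e-02 -1.00000e+00  1.00000e-02 -2.63300e+01]
 [-1.00000e+00 -3.00000e-02 -6.00000e-02  5.52470e+02]
 [ 6.00000e-02 -1.00000e-02 -1.00000e+00  1.14288e+03]
 [ 0.00000e+00  0.00000e+00  0.00000e+00  1.00000e+00]] 416.1057519697551
hub [592.44184801 -44.27712027  62.        ]
tea [727.   9.  48.] r 144.0 ang 21.5
hare [542.  92.  48.] r 145.0 ang 110.2
star [459. -96.  48.] r 143.0 ang -158.9
angel [ 646. -177.   48.] r 143.0 ang -68.2
pivot [549. 236.  51.] r 283.0 ang 98.8
tip [493. 287.  55.] r 346.0 ang 106.7
footA [720. 148.  15.] r 231.0 ang 56.5
footB [507. 205.  36.] r 263.0 ang 109.0
ta [769. 101.  16.] r 228.0 ang 39.4
tb [410.  83.  16.] r 222.0 ang 145.2
```

View pics/crop.png

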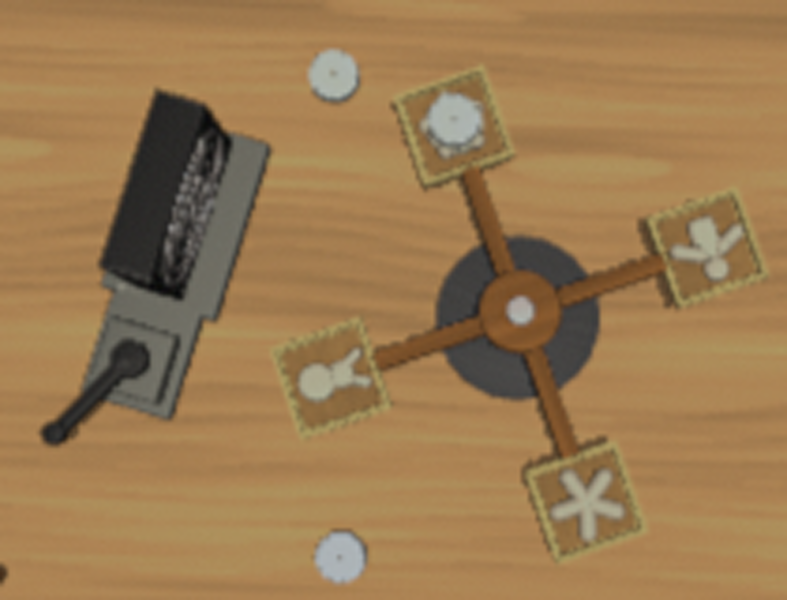

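The crop confirms it: the tray at crop (454,120) holds a star with the aluminium tealight. Tray radii come out at 143–145 mm (145 given) and pivot to axis at 283 mm (284 expected). The fan lies at about 75° and the tealight spoke at about 21°, so the carousel must turn about +53.7°. I'll push the star spoke, which is the near one and clear of the fan.

>>> {"api": "jog_arm", "payload": {
  "commands": [
    {"az": 0.72,"gripper": 1},
    {"az": 0.72,"gripper": 1},
    {"az": 0.71,"gripper": 1},
    {"gripper": 1},
    {"gripper": 1},
    {"dx": 0.5,"dy": -0.8},
    {"dx": 0.5,"dy": -0.8},
    {"dx": 0.5,"dy": -0.8},
    {"dx": 0.5,"dy": -0.8},
    {"dx": 0.5,"dy": -0.8}
  ],
  "squeeze": 5
}}

```text
schema error: expected keys dx, dy, dz, ax, ay, az, gripper
```

Run:
```python
import pickle;from h import *
c=pickle.load(open('c0.pkl','rb'))['top'];s=3.7475
f=lambda u,v:(155+u/s,110+v/s)
hub=ray(c,*f(520,310),62)
a=ray(c,*f(270,147),15);b=ray(c,*f(216,318),15);p=ray(c,*f(130,360),55);t=ray(c,*f(54,434),55)
print(hub,a,b,p,t)
e=(b-a)[:2];print('fan y dir',np.degrees(np.arctan2(e[1],e[0])), 'fan dir',np.degrees(np.arctan2(e[1],e[0]))-90)
n=np.array([e[1],-e[0]])/np.hypot(*e);print('edge dist',(a-hub)[:2]@n)
q=(p-hub)[:2];print(np.hypot(*q),np.degrees(np.arctan2(q[1],q[0]))-23.86,'arm',np.hypot(*(t-p)[:2]),np.degrees(np.arctan2(*(t-p)[1::-1])))
```

```text
[591.82548264 -43.64742417  62.        ] [713.34133496 145.24805214  15.        ] [583.60825729 180.68504386  15.        ] [548.15295904 234.79690196  55.        ] [493.58376491 286.78501781  55.        ]
fan y dir 164.7221750013533 fan dir 74.72217500135329
edge dist 214.23920361588586
281.84842038579205 75.0539192411308 arm 75.36949739495995 136.38757237044365
```

Both fan bearings agree at about 74.9°, the foot edge measures 214 mm against 215 given, and the arm length measures 75.4 mm against 75. Each jog row needs every key, so I'll resend it.

>>> {"api": "jog_arm", "payload": {
  "commands": [
    {"dx": 0,"dy": 0,"dz": 0,"ax": 0,"ay": 0,"az": 0.72,"gripper": 1},
    {"dx": 0,"dy": 0,"dz": 0,"ax": 0,"ay": 0,"az": 0.72,"gripper": 1},
    {"dx": 0,"dy": 0,"dz": 0,"ax": 0,"ay": 0,"az": 0.71,"gripper": 1},
    {"dx": 0,"dy": 0,"dz": 0,"ax": 0,"ay": 0,"az": 0,"gripper": 1},
    {"dx": 0.5,"dy": -0.8,"dz": 0,"ax": 0,"ay": 0,"az": 0,"gripper": 1},
    {"dx": 0.5,"dy": -0.8,"dz": 0,"ax": 0,"ay": 0,"az": 0,"gripper": 1},
    {"dx": 0.5,"dy": -0.8,"dz": 0,"ax": 0,"ay": 0,"az": 0,"gripper": 1},
    {"dx": 0.5,"dy": -0.8,"dz": 0,"ax": 0,"ay": 0,"az": 0,"gripper": 1},
    {"dx": 0.5,"dy": -0.8,"dz": 0,"ax": 0,"ay": 0,"az": 0,"gripper": 1},
    {"dx": 0.5,"dy": -0.8,"dz": 0,"ax": 0,"ay": 0,"az": 0,"gripper": 1}
  ],
  "squeeze": 5
}}

```text
clock: 1.35
eef_pos: [322.2, -318.4, 213.4]
eef_rot: [-3.142, 0.0, 0.004]
wrist_force: [0.3, -0.3, -1.1]
finger_gap: 0.7
finger_force: 0.0
```

>>> {"api": "jog_arm", "payload": {
  "commands": [
    {"dx": 0.58,"dy": -0.88,"dz": 0,"ax": 0,"ay": 0,"az": 0,"gripper": 1},
    {"dx": 0.58,"dy": -0.88,"dz": 0,"ax": 0,"ay": 0,"az": 0,"gripper": 1},
    {"dx": 0.58,"dy": -0.88,"dz": 0,"ax": 0,"ay": 0,"az": 0,"gripper": 1},
    {"dx": 0.58,"dy": -0.88,"dz": 0,"ax": 0,"ay": 0,"az": 0,"gripper": 1},
    {"dx": 0.58,"dy": -0.88,"dz": 0,"ax": 0,"ay": 0,"az": 0,"gripper": 1},
    {"dx": 0.58,"dy": -0.88,"dz": 0,"ax": 0,"ay": 0,"az": 0,"gripper": 1},
    {"dx": 0.58,"dy": -0.88,"dz": 0,"ax": 0,"ay": 0,"az": 0,"gripper": 1},
    {"dx": 0.4,"dy": -0.7,"dz": 0,"ax": 0,"ay": 0,"az": 0,"gripper": 1},
    {"dx": 0,"dy": 0,"dz": 0,"ax": 0,"ay": 0,"az": 0,"gripper": 1},
    {"dx": 0,"dy": 0,"dz": 0,"ax": 0,"ay": 0,"az": 0,"gripper": 1}
  ]
}}

```text
clock: 2.6
eef_pos: [499.7, -45.5, 213.3]
eef_rot: [3.142, 0.0, 0.002]
wrist_force: [0.1, -0.3, -0.2]
finger_gap: 0.6
finger_force: 0.0
```

>>> {"api": "jog_arm", "payload": {
  "commands": [
    {"dx": 0.25,"dy": -0.28,"dz": 0,"ax": 0,"ay": 0,"az": 0,"gripper": 1},
    {"dx": 0,"dy": 0,"dz": 0.7,"ax": 0,"ay": 0,"az": 0,"gripper": 1},
    {"dx": 0,"dy": 0,"dz": 0.8,"ax": 0,"ay": 0,"az": 0,"gripper": 1},
    {"dx": 0,"dy": 0,"dz": 0.8,"ax": 0,"ay": 0,"az": 0,"gripper": 1},
    {"dx": 0,"dy": 0,"dz": 0.8,"ax": 0,"ay": 0,"az": 0,"gripper": 1},
    {"dx": 0,"dy": 0,"dz": 0.7,"ax": 0,"ay": 0,"az": 0,"gripper": 1},
    {"dx": 0,"dy": 0,"dz": 0.45,"ax": 0,"ay": 0,"az": 0,"gripper": 1},
    {"dx": 0,"dy": 0,"dz": 0,"ax": 0,"ay": 0,"az": 0,"gripper": 1}
  ]
}}

```text
clock: 3.6
eef_pos: [509.6, -33.9, 42.5]
eef_rot: [-3.141, 0.002, 0.0]
wrist_force: [-0.1, -0.8, 0.4]
finger_gap: 0.3
finger_force: 0.0
```

>>> {"api": "jog_arm", "payload": {
  "commands": [
    {"dx": 0.06,"dy": 0.22,"dz": 0,"ax": 0,"ay": 0,"az": 0,"gripper": 1},
    {"dx": 0.05,"dy": 0.2,"dz": 0,"ax": 0,"ay": 0,"az": 0,"gripper": 1},
    {"dx": 0.04,"dy": 0.16,"dz": 0,"ax": 0,"ay": 0,"az": 0,"gripper": 1},
    {"dx": 0.04,"dy": 0.15,"dz": 0,"ax": 0,"ay": 0,"az": 0,"gripper": 1},
    {"dx": 0.04,"dy": 0.15,"dz": 0,"ax": 0,"ay": 0,"az": 0,"gripper": 1},
    {"dx": 0.05,"dy": 0.15,"dz": 0,"ax": 0,"ay": 0,"az": 0,"gripper": 1},
    {"dx": 0.1,"dy": 0.15,"dz": 0,"ax": 0,"ay": 0,"az": 0,"gripper": 1},
    {"dx": 0.1,"dy": 0.15,"dz": 0,"ax": 0,"ay": 0,"az": 0,"gripper": 1},
    {"dx": 0.1,"dy": 0.15,"dz": 0,"ax": 0,"ay": 0,"az": 0,"gripper": 1},
    {"dx": 0.1,"dy": 0.12,"dz": 0,"ax": 0,"ay": 0,"az": 0,"gripper": 1}
  ]
}}

```text
clock: 4.85
eef_pos: [537.5, -98.2, 43.4]
eef_rot: [-3.142, 0.0, 0.0]
wrist_force: [-0.4, 0.5, -0.5]
finger_gap: 0.2
finger_force: 0.5
```

Run:
```python
from cell import manip,cams
from h import *
c=cams.camera('top');im=c['image']
cv2.imwrite('pics/top1.png',cv2.resize(im[110:270,155:365,::-1],(787,600),interpolation=cv2.INTER_CUBIC))
s=cams.camera('side')['image'];cv2.imwrite('pics/side1.png',cv2.resize(s[140:320,160:400,::-1],(800,600),interpolation=cv2.INTER_CUBIC))
```

```text
(no output)
```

View pics/top1.png

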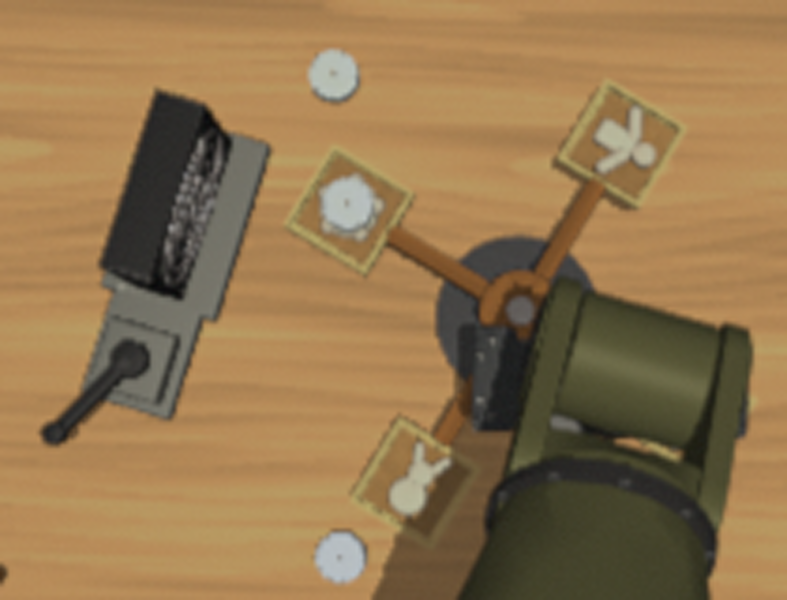

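The tray with the tealight is now at crop (350,211), about 61° round, so about 13.5° remain.

>>> {"api": "jog_arm", "payload": {
  "commands": [
    {"dx": 0.1,"dy": 0.1,"dz": 0,"ax": 0,"ay": 0,"az": 0,"gripper": 1},
    {"dx": 0.1,"dy": 0.08,"dz": 0,"ax": 0,"ay": 0,"az": 0,"gripper": 1},
    {"dx": 0.1,"dy": 0.07,"dz": 0,"ax": 0,"ay": 0,"az": 0,"gripper": 1},
    {"dx": 0.08,"dy": 0.06,"dz": 0,"ax": 0,"ay": 0,"az": 0,"gripper": 1},
    {"dx": 0.04,"dy": 0.03,"dz": 0,"ax": 0,"ay": 0,"az": 0,"gripper": 1},
    {"dx": 0,"dy": 0,"dz": 0,"ax": 0,"ay": 0,"az": 0,"gripper": 1},
    {"dx": -0.2,"dy": -0.05,"dz": 0,"ax": 0,"ay": 0,"az": 0,"gripper": 1},
    {"dx": -0.2,"dy": -0.05,"dz": 0,"ax": 0,"ay": 0,"az": 0,"gripper": 1},
    {"dx": 0,"dy": 0,"dz": 0,"ax": 0,"ay": 0,"az": 0,"gripper": 1}
  ]
}}

```text
clock: 6.08
eef_pos: [537.4, -107.2, 43.6]
eef_rot: [-3.142, 0.0, 0.001]
wrist_force: [1.0, 0.1, 0.2]
finger_gap: 0.6
finger_force: 0.0
```

Run:
```python
from cell import manip,cams
from h import *
c=cams.camera('top');im=c['image']
cv2.imwrite('pics/top2.png',cv2.resize(im[110:270,155:365,::-1],(787,600),interpolation=cv2.INTER_CUBIC))
```

```text
(no output)
```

View pics/top2.png

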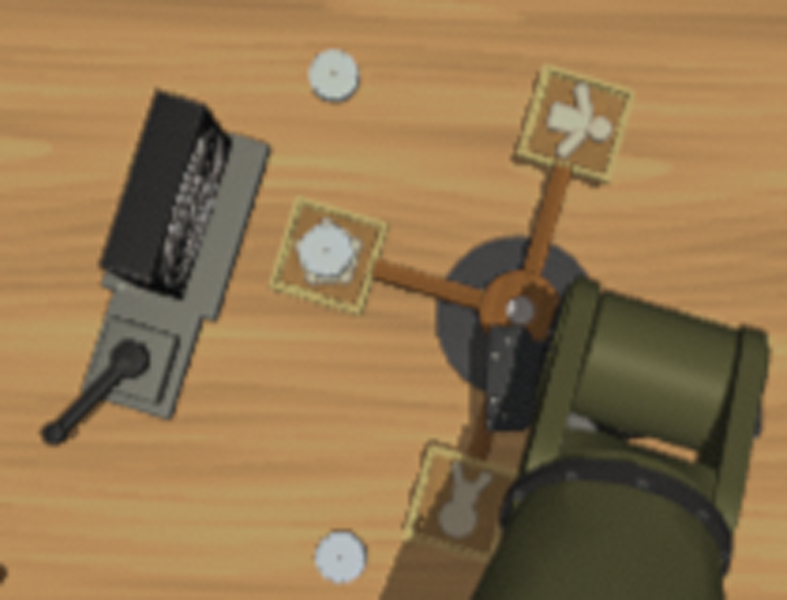

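The tealight tray is now at crop (330,254), pointing squarely at the fan. I'll compute the angle while starting the lift.

Run:
```python
import pickle;from h import *
c=pickle.load(open('c0.pkl','rb'))['top'];s=3.7475
p=ray(c,155+330.5/s,110+254/s,48);hub=np.array([592,-44]);e=p[:2]-hub;print(p,np.hypot(*e),np.degrees(np.arctan2(e[1],e[0])))
spot=hub+145*np.array([.2605,.9655]);print(spot,np.hypot(*(p[:2]-spot)))
```

```text
[629.83174939  94.38903068  48.        ] 143.46694767200876 74.71047978593676
[629.7725  95.9975] 1.6095602036038381
```

>>> {"api": "jog_arm", "payload": {
  "commands": [
    {"dx": 0,"dy": 0,"dz": -0.6,"ax": 0,"ay": 0,"az": 0,"gripper": 1},
    {"dx": 0,"dy": 0,"dz": -0.9,"ax": 0,"ay": 0,"az": 0,"gripper": 1},
    {"dx": 0,"dy": 0,"dz": -0.9,"ax": 0,"ay": 0,"az": 0,"gripper": 1},
    {"dx": 0,"dy": 0,"dz": -0.9,"ax": 0,"ay": 0,"az": 0,"gripper": 1},
    {"dx": 0,"dy": 0,"dz": -0.7,"ax": 0,"ay": 0,"az": 0,"gripper": 1},
    {"dx": 0,"dy": 0,"dz": 0,"ax": 0,"ay": 0,"az": 0,"gripper": 1}
  ]
}}

```text
clock: 6.88
eef_pos: [538.8, -107.6, 205.4]
eef_rot: [3.141, -0.004, 0.001]
wrist_force: [-0.2, -0.1, 0.0]
finger_gap: 0.5
finger_force: 0.0
```

The tealight is within 2 mm of the drying spot. Next I travel to the switch, standing off behind the arm at about (537,305).

>>> {"api": "jog_arm", "payload": {
  "commands": [
    {"dx": 0,"dy": -0.9,"dz": 0,"ax": 0,"ay": 0,"az": 0,"gripper": 1},
    {"dx": 0,"dy": -1,"dz": 0,"ax": 0,"ay": 0,"az": 0,"gripper": 1},
    {"dx": 0,"dy": -1,"dz": 0,"ax": 0,"ay": 0,"az": 0,"gripper": 1},
    {"dx": 0,"dy": -1,"dz": 0,"ax": 0,"ay": 0,"az": 0,"gripper": 1},
    {"dx": 0,"dy": -1,"dz": 0,"ax": 0,"ay": 0,"az": 0,"gripper": 1},
    {"dx": 0,"dy": -1,"dz": 0,"ax": 0,"ay": 0,"az": 0,"gripper": 1},
    {"dx": 0,"dy": -1,"dz": 0,"ax": 0,"ay": 0,"az": 0,"gripper": 1},
    {"dx": 0,"dy": -1,"dz": 0,"ax": 0,"ay": 0,"az": 0,"gripper": 1},
    {"dx": 0,"dy": -1,"dz": 0,"ax": 0,"ay": 0,"az": 0,"gripper": 1},
    {"dx": 0,"dy": -1,"dz": 0,"ax": 0,"ay": 0,"az": 0,"gripper": 1}
  ]
}}

```text
clock: 8.12
eef_pos: [537.4, 289.8, 201.9]
eef_rot: [3.141, 0.002, 0.001]
wrist_force: [0.4, -0.4, 0.4]
finger_gap: 0.3
finger_force: 0.0
```

>>> {"api": "jog_arm", "payload": {
  "commands": [
    {"dx": 0,"dy": -0.4,"dz": 0,"ax": 0,"ay": 0,"az": 0,"gripper": 1},
    {"dx": 0,"dy": 0,"dz": 0,"ax": 0,"ay": 0,"az": 0,"gripper": 1}
  ]
}}

```text
clock: 8.38
eef_pos: [537.5, 304.7, 202.4]
eef_rot: [3.141, 0.001, 0.002]
wrist_force: [0.2, -0.1, 0.5]
finger_gap: 0.3
finger_force: 0.0
```

>>> {"api": "jog_arm", "payload": {
  "commands": [
    {"dx": 0,"dy": 0,"dz": 0.7,"ax": 0,"ay": 0,"az": 0,"gripper": 1},
    {"dx": 0,"dy": 0,"dz": 0.8,"ax": 0,"ay": 0,"az": 0,"gripper": 1},
    {"dx": 0,"dy": 0,"dz": 0.8,"ax": 0,"ay": 0,"az": 0,"gripper": 1},
    {"dx": 0,"dy": 0,"dz": 0.8,"ax": 0,"ay": 0,"az": 0,"gripper": 1},
    {"dx": 0,"dy": 0,"dz": 0.7,"ax": 0,"ay": 0,"az": 0,"gripper": 1},
    {"dx": 0,"dy": 0,"dz": 0,"ax": 0,"ay": 0,"az": 0,"gripper": 1}
  ]
}}

```text
clock: 9.12
eef_pos: [537.1, 302.7, 49.6]
eef_rot: [3.14, 0.003, -0.001]
wrist_force: [0.3, 0.4, 0.9]
finger_gap: 0.5
finger_force: 0.0
```

Run:
```python
from cell import cams
from h import *
im=cams.camera('side')['image']
cv2.imwrite('pics/side3.png',cv2.resize(im[220:370,160:360,::-1],(800,600),interpolation=cv2.INTER_CUBIC))
```

```text
(no output)
```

View pics/side3.png

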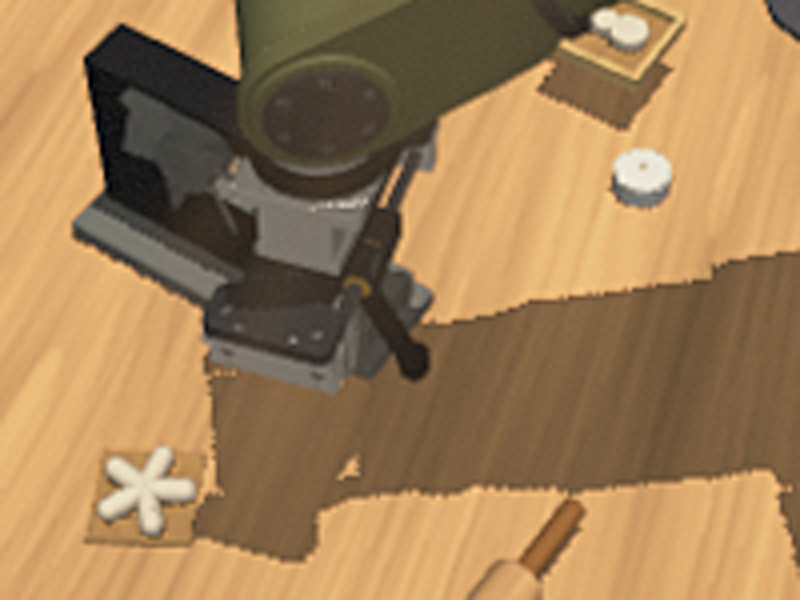

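The gripper body hides the fingers, but the stub at (415,360) and the arm are clear and nothing is touched. Next is the push on the switch arm along its arc.

>>> {"api": "jog_arm", "payload": {
  "commands": [
    {"dx": -0.13,"dy": 0.21,"dz": 0,"ax": 0,"ay": 0,"az": 0,"gripper": 1},
    {"dx": -0.13,"dy": 0.21,"dz": 0,"ax": 0,"ay": 0,"az": 0,"gripper": 1},
    {"dx": -0.18,"dy": 0.12,"dz": 0,"ax": 0,"ay": 0,"az": 0,"gripper": 1},
    {"dx": -0.18,"dy": 0.12,"dz": 0,"ax": 0,"ay": 0,"az": 0,"gripper": 1},
    {"dx": -0.1,"dy": 0.13,"dz": 0,"ax": 0,"ay": 0,"az": 0,"gripper": 1},
    {"dx": -0.1,"dy": 0.14,"dz": 0,"ax": 0,"ay": 0,"az": 0,"gripper": 1},
    {"dx": -0.09,"dy": 0.14,"dz": 0,"ax": 0,"ay": 0,"az": 0,"gripper": 1},
    {"dx": -0.05,"dy": 0.16,"dz": 0,"ax": 0,"ay": 0,"az": 0,"gripper": 1},
    {"dx": -0.05,"dy": 0.16,"dz": 0,"ax": 0,"ay": 0,"az": 0,"gripper": 1},
    {"dx": -0.04,"dy": 0.12,"dz": 0,"ax": 0,"ay": 0,"az": 0,"gripper": 1}
  ]
}}

```text
clock: 10.42
eef_pos: [495.8, 243.8, 51.5]
eef_rot: [-3.141, -0.0, 0.0]
wrist_force: [1.4, 1.6, 1.0]
finger_gap: 0.7
finger_force: 0.9
```

Run:
```python
from cell import cams
from h import *
im=cams.camera('side')['image']
cv2.imwrite('pics/side4.png',cv2.resize(im[220:370,160:360,::-1],(800,600),interpolation=cv2.INTER_CUBIC))
```

```text
(no output)
```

View pics/side4.png

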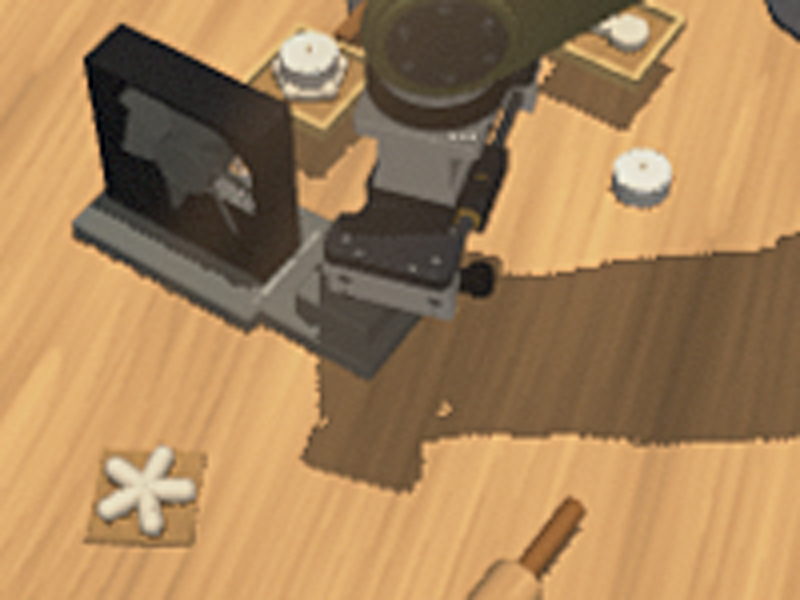

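The stub has swung to (480,277) and the arm follows. I'll press on gently to the stop.

>>> {"api": "jog_arm", "payload": {
  "commands": [
    {"dx": 0,"dy": 0.1,"dz": 0,"ax": 0,"ay": 0,"az": 0,"gripper": 1},
    {"dx": 0,"dy": 0.06,"dz": 0,"ax": 0,"ay": 0,"az": 0,"gripper": 1}
  ]
}}

```text
clock: 10.72
eef_pos: [495.9, 237.6, 51.4]
eef_rot: [-3.141, -0.0, 0.001]
wrist_force: [0.8, 3.6, 2.3]
finger_gap: 0.3
finger_force: 1.7
```

>>> {"api": "jog_arm", "payload": {
  "commands": [
    {"dx": 0,"dy": 0.05,"dz": 0,"ax": 0,"ay": 0,"az": 0,"gripper": 1},
    {"dx": 0,"dy": 0,"dz": 0,"ax": 0,"ay": 0,"az": 0,"gripper": 1}
  ]
}}

```text
clock: 10.98
eef_pos: [495.8, 236.6, 51.7]
eef_rot: [-3.14, -0.0, 0.001]
wrist_force: [0.2, 8.2, 2.7]
finger_gap: 0.5
finger_force: 3.5
```

The force has climbed to 8 N, so the arm is at its stop. I'll draw back and lift.

>>> {"api": "jog_arm", "payload": {
  "commands": [
    {"dx": 0,"dy": -0.2,"dz": 0,"ax": 0,"ay": 0,"az": 0,"gripper": 1},
    {"dx": 0,"dy": -0.4,"dz": 0,"ax": 0,"ay": 0,"az": 0,"gripper": 1},
    {"dx": 0,"dy": 0,"dz": -0.6,"ax": 0,"ay": 0,"az": 0,"gripper": 1},
    {"dx": 0,"dy": 0,"dz": -0.9,"ax": 0,"ay": 0,"az": 0,"gripper": 1},
    {"dx": 0,"dy": 0,"dz": -0.9,"ax": 0,"ay": 0,"az": 0,"gripper": 1},
    {"dx": 0,"dy": 0,"dz": -0.9,"ax": 0,"ay": 0,"az": 0,"gripper": 1},
    {"dx": 0,"dy": -0.8,"dz": -0.5,"ax": 0,"ay": 0,"az": 0,"gripper": 1},
    {"dx": 0,"dy": -0.8,"dz": 0,"ax": 0,"ay": 0,"az": 0,"gripper": 1},
    {"dx": 0,"dy": -0.6,"dz": 0,"ax": 0,"ay": 0,"az": 0,"gripper": 1},
    {"dx": 0,"dy": 0,"dz": 0,"ax": 0,"ay": 0,"az": 0,"gripper": 1}
  ]
}}

```text
clock: 12.22
eef_pos: [495.1, 349.4, 202.9]
eef_rot: [3.141, 0.001, 0.003]
wrist_force: [0.0, 0.2, -0.3]
finger_gap: 0.6
finger_force: 0.0
```

Run:
```python
from cell import cams
from h import *
im=cams.camera('top')['image']
cv2.imwrite('pics/top5.png',cv2.resize(im[110:270,155:365,::-1],(787,600),interpolation=cv2.INTER_CUBIC))
```

```text
(no output)
```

View pics/top5.png

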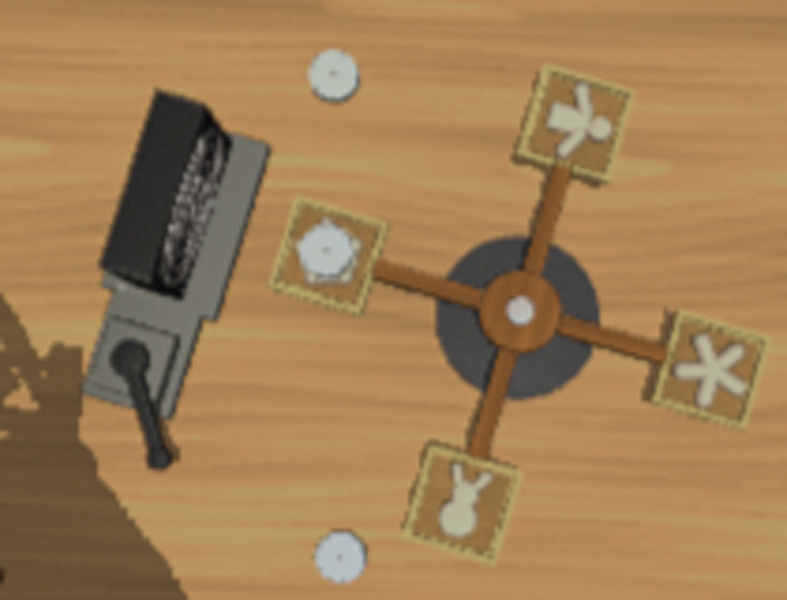

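The switch arm runs from (130,360) to (160,457), about 199°, which is its stop. The tealight tray still faces the fan and all four pieces lie flat in their trays.

```bash
python3 -c "
from cell import job;print(job.sign_off())"
```

```text
the job is handed in; nothing more can be done
None
```

The job is handed in (no verdict was returned): by the camera, the tealight piece stood within about 2 mm of the spot in front of the fan, the switch arm was at its stop, and all four pieces lay flat with the robot clear of everything.

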